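Dress the honing stone with the lapping block

ROBOT

A 6-joint arm with a two-finger parallel gripper is mounted at the origin on the work surface. World frame = base frame: x ahead of the robot, y to its left, z up, the work surface at z = 0. Lengths are in m, angles in rad, forces in N, time in s.
With the tool pointing down it reaches from about 0.35 to 0.975 m from the base axis. Payload 7.1 kg.
Tool frame: the origin (TCP) lies midway between the tips of the shut fingers; the grasp point (between the pads) lies 19 mm behind it; z points along the fingers, y is the line along which they close (so a half turn about z gives the same grasp; the last joint's range is limited). The gripper opens to 88 mm and grips with 3 to 60 N. Pads are 20 mm wide; open, the fingers measure 115 mm over their backs; the gripper's body (75 mm by 178 mm) begins 61 mm behind the grasp point.
Start: joints at [1.217, 0.423, 1.63, -0, 1.089, -0.019], TCP at [0.205, 0.59, 0.223] pointing down, gripper open.
Joint ranges: [-3, 3], [-0.9, 2.11], [0.09, 2.58], [-1.31, 4.45], [0.11, 2.69], [-2.54, 2.54]. Speed limits (rad/s): [2.39, 2.39, 3.01, 3.14, 3.14, 3.14].

INTERFACE

Orientations are given as a unit quaternion [w, x, y, z].
In Python, from station import move_pose, movel, movej, command_gripper, wait, inverse_kinematics, read_camera, camera_info, MotionError, job_done, get_time, get_joint_pos, get_qvel, get_effort, get_tcp_pos, get_ee_rot, get_ft_force, get_ft_torque, get_grip_width, get_finger_force gives the robot as it stands. Calls block until the motion is done:
- move_pose(position, orientation): joint-space move of the TCP to a pose.
- movel(position, frame=None, v=0.15, until_force=None): straight line of the TCP; frame=None keeps the orientation; v is the mean speed in m/s. With until_force (N) it stops when the force on the tool has changed by that much, and returns True; else False.
- movej(angles): joint-space move.
- command_gripper(opening): opening from 0.0 (shut) to 1.0 (fully open); the grip force is fixed at half the most; returns when the fingers have stopped.
- wait(seconds).
- inverse_kinematics(position, orientation): joint angles nearest the present ones, or None.
- read_camera(name): name is "scene" or "top" or "wrist"; returns the picture (384x512x3 uint8, red, green, blue); there is no depth.
- camera_info(name): a dict with "intrinsics" (3x3 intrinsics, pixels), "T" (4x4, takes a point from camera to world coordinates); the wrist camera has in their place "tool_from_camera" (4x4, takes a point from camera to tool coordinates, whose origin is the TCP and whose axes are the flange's). Camera axes: x right, y up, looking along -z (the intrinsics and any distortion apply to the point x, -y, -z); pixel columns grow to the right and rows downward; lengths in m; the calibration is good to about 2 mm. A picture is of the moment at which its call begins: read the wrist's pose just before it. camera_info takes no time and is no camera call.
A pose or a line that the arm cannot do raises MotionError and nothing moves.
- job_done(): hands the job in; it is judged then, once.
Readings, each from a call of its own:
- get_time(): time.
- get_joint_pos(): joint angles.
- get_qvel(): joint speeds.
- get_effort(): joint torques, N m.
- get_tcp_pos(): TCP position.
- get_ee_rot(): TCP orientation.
- get_ft_force(): force on the tool from outside, world axes, zero at the start.
- get_ft_torque(): the same for the moment, N m.
- get_grip_width(): opening from 0.0 (shut) to 1.0 (fully open).
- get_finger_force(): force on a finger pad.
Only numpy, scipy, OpenCV 4.12 (cv2) and the standard library are available. Lean on these libraries where they do the work, as an engineer would, in place of code of your own. Each camera call takes 0.05 s, during which the arm holds its last target. There are 200 camera calls.

TASK

Take the lapping block by its grip and set it flat on the stop-plate end of the sprung honing stone, press until the stone has sunk about half its travel, and draw the block along the middle of the stone to the open end in one unbroken stroke, keeping that pressure steady (never letting up on the way, never bottoming the stone). Then lift it clear and set it down flat on its base inside the tray, keeping hold of the block until then. Press with the block only, not the fingers, and leave the canister, cup and wax rim where they are.

Things in the scene. Friction and masses are not known exactly. Their poses are not given: they have to be found in the camera images.
- block: Lapping block, 0.17 to 0.33 kg: flat dark steel base 80 (x) x 50 (y) x 18 mm (z) with an upright black plastic grip in its middle, 30 (x) x 24 (y) mm, from z = 18 to z = 68 mm. Origin: centre of the underside, z up. Starts standing on the counter.
- frame: Fixed aluminium honing rest, 230 (x) x 100 (y) mm, origin at the centre of its underside on the counter. An upright stop plate 8 mm thick, 100 mm wide and 75 mm high closes its -x end (inner face at x = -107 mm); the +x end is open. Side rails, 36 mm high, lie beside the stone.
- stone_top (a point): Centre of the top face of the grey honing stone (200 x 74 mm, stone and its plate 20 mm thick) in the rest; axes as the rest's: x along the stone from the stop-plate end to the open end, z up. 55 mm above the counter when free, it moves down as the stone sinks.
- stone (a joint): How far the stone has sunk on its springs, in m: 0 free, 0.012 bottomed, so half is 0.006. It starts to sink at 2 N and takes 1 N more for each mm (8 N at 0.006), the block's own weight included.
- tray: Green polymer quadrant tray, loose, 0.4 kg, 190 (x) x 140 (y) mm, 24 mm high, walls and floor 4 mm, open on top; a bent nickel handle sticks out 21 mm at each x end. Origin: centre of the underside.
- canister: Bystander: amber screw-top canister, 76 mm across, 115 mm high, origin at the centre of the underside.
- cup: Bystander: round chrome instrument cup, 72 mm across the rim, 95 mm high, origin at the centre of the underside.
- wax_rim: Bystander: pink wax rim block, a horseshoe about 70 mm wide and 20 mm high, origin on the counter in its middle.
Mind the look-alikes: they are no part of the job. Leave any green, turquoise or yellow look-alike of the block alone.

How it is judged:
On the way, in this order (a step that is already met when the one before it is completed fails the run):
1. the block lies flat at the stop-plate end of the stone (centre more than 42 mm from the middle) and presses the stone down 3 to 9 mm (x of block in the frame of stone_top below -0.042 m and value of joint stone between 0.003 and 0.009 m and y of block in the frame of stone_top between -0.022 and 0.022 m and contact force between block and stone above 1.5 N and angle between block's own z axis and vertical below 0.12 rad), for 0.2 s.
2. the block passes the middle of the stone, still pressing it down 3 to 9 mm (x of block in the frame of stone_top between -0.02 and 0.02 m and value of joint stone between 0.003 and 0.009 m and y of block in the frame of stone_top between -0.022 and 0.022 m and contact force between block and stone above 1.5 N and angle between block's own z axis and vertical below 0.12 rad), for 0.05 s.
3. the block reaches the open end (centre more than 42 mm past the middle), still pressing the stone down 3 to 9 mm (x of block in the frame of stone_top between 0.042 and 0.09 m and value of joint stone between 0.003 and 0.009 m and y of block in the frame of stone_top between -0.022 and 0.022 m and contact force between block and stone above 1.5 N and angle between block's own z axis and vertical below 0.12 rad), for 0.05 s.
At the end, for the whole second after the job is handed in: The block stands on its base on the tray's floor (underside less than 10 mm above the tray's underside, tilt under 0.1 rad, centre within 65 mm in x and 50 mm in y of the tray's centre), at rest and released; the tray lies flat on the counter and the stone has sprung back up (x of block in the frame of tray between -0.065 and 0.065 m and y of block in the frame of tray between -0.05 and 0.05 m and z of block in the frame of tray below 0.01 m and angle between block's own z axis and vertical below 0.1 rad and linear speed of block below 0.02 m/s and angle between tray's own z axis and vertical below 0.08 rad and height (world z) of tray below 0.008 m and value of joint stone below 0.001 m); the robot touches nothing.
It fails at once if the stone is pressed to the bottom (more than 10.5 mm) (value of joint stone above 0.0105 m).
It fails at once if the block lets up in mid stroke: less than 15 mm above the middle 80 mm of the stone with the stone sunk less than 2 mm (z of block in the frame of stone_top below 0.015 m and x of block in the frame of stone_top between -0.04 and 0.04 m and y of block in the frame of stone_top between -0.04 and 0.04 m and value of joint stone below 0.002 m).
It fails at once if the block is let go of more than 30 mm above the counter (in the air or on the stone) (height (world z) of block above 0.03 m and contact force between the fingers and block below 0.1 N).
It fails at once if the fingers or the arm press the stone (contact force between any of the fingers, the arm and stone above 1 N).
It fails at once if the canister, cup or wax rim is moved more than 20 mm (distance of any of canister, cup, wax_rim from where it was at the start of the episode above 0.02 m).
It also fails if it takes over 58 s, if anything falls off the work surface, if the arm or the gripper's body presses on something with over 40 N, if the wrist force passes 120 N, or if a joint passes its speed limit or range.

## Working session

There is one attempt and no reset: what is moved stays moved. The work goes in short steps, each a Python script; the robot and the scene stay as the last script left them, time stands still between calls to the robot, and variables do not carry over. Pictures are saved under pics/ and viewed, at most 10 in all, crops included, and the job is handed in when it is done.

```bash
ls; mkdir -p pics; python3 - <<'E'
from station import *
import cv2,numpy as np
for n in ("scene","top"):
    im=read_camera(n); cv2.imwrite(f"pics/{n}0.png",im[:,:,::-1])
    i=camera_info(n); print(n,{k:(np.round(v,4).tolist() if not isinstance(v,str) else v) for k,v in i.items()})
i=camera_info("wrist");print(i)
print(get_time(),get_ft_force(),get_ee_rot())
E
```

```text
pics
scene {'intrinsics': [[390.4129, 0.0, 257.9452], [0.0, 390.4129, 187.5105], [0.0, 0.0, 1.0]], 'T': [[0.5125, -0.6159, 0.5984, 1.2211], [0.8585, 0.3823, -0.3418, -0.3754], [-0.0183, 0.6889, 0.7247, 0.8361], [0.0, 0.0, 0.0, 1.0]]}
top {'intrinsics': [[450.6319, 0.0, 256.7832], [0.0, 450.6319, 191.8583], [0.0, 0.0, 1.0]], 'T': [[0.0281, 0.9895, -0.1418, 0.415], [-0.9996, 0.0289, 0.0039, -0.0099], [0.008, 0.1417, 0.9899, 1.3322], [0.0, 0.0, 0.0, 1.0]]}
{'intrinsics': array([[295.57368532,   0.        , 254.99326337],
       [  0.        , 295.57368532, 188.80560692],
       [  0.        ,   0.        ,   1.        ]]), 'tool_from_camera': array([[ 1.33705741e-03,  9.58196476e-01,  2.86107892e-01,
         7.92390523e-02],
       [ 9.99997364e-01, -1.81518752e-03,  1.40594652e-03,
         3.07632969e-04],
       [ 1.86651247e-03,  2.86105258e-01, -9.58196377e-01,
        -1.62005779e-01],
       [ 0.00000000e+00,  0.00000000e+00,  0.00000000e+00,
         1.00000000e+00]])}
0.1 [ 0.03373215 -0.10297697  0.09432462] [-1.41154461e-04  1.66630222e-01  9.86019227e-01 -6.58661170e-04]
```

View pics/scene0.png

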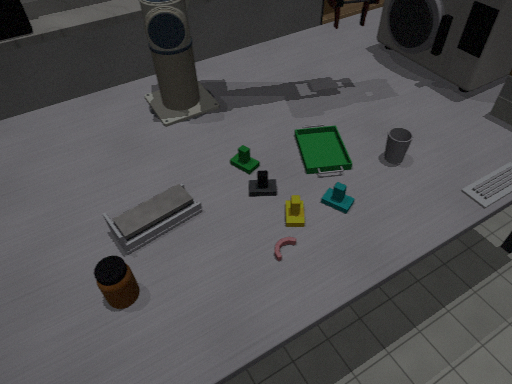

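View pics/top0.png

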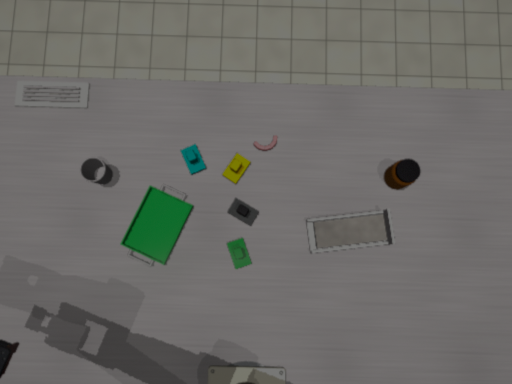

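The black block is at top (243,211) and scene (263,185). The look-alikes in the top view are green (240,253), yellow (237,168) and turquoise (194,159). Only the first has a dark steel base and black grip. The rest is at top (350,231) and the tray at top (158,226). I'll confirm the block and the stop-plate end in one enlarged crop.

```bash
python3 - <<'E'
import cv2,numpy as np
s=cv2.imread("pics/scene0.png");t=cv2.imread("pics/top0.png")
r=lambda im,x,y,w,h,f:cv2.resize(im[y:y+h,x:x+w],None,fx=f,fy=f,interpolation=cv2.INTER_CUBIC)
a=r(t,300,200,100,65,4);b=r(s,100,180,100,65,4);c=r(t,215,190,100,65,4)[:, :400];d=r(s,225,165,100,65,4)
cv2.imwrite("pics/crop1.png",np.vstack([np.hstack([a,b]),np.hstack([c,d])]))
E
```

```text
(no output)
```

View pics/crop1.png

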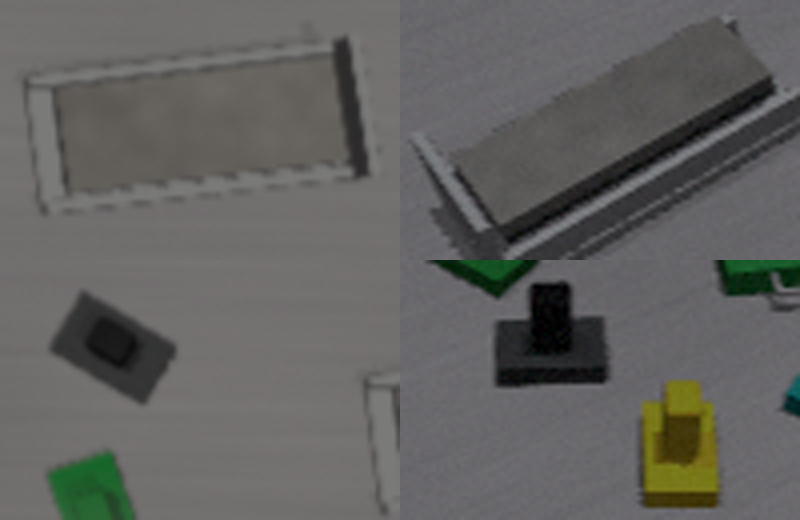

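The crop confirms the block: dark steel base and black grip at top (243,211). The stop-plate end isn't certain yet. I'll get rough positions from the top view, then take wrist looks.

```bash
cat > h.py <<'E'
from station import *
import cv2, numpy as np
from scipy.spatial.transform import Rotation as Rn
def q_down(a):
    "tool z down, tool y along world angle a"
    c,s=np.cos(a),np.sin(a)
    x,y,z,w=Rn.from_matrix(np.array([[-s,c,0],[c,s,0],[0,0,-1]]).T).as_quat()
    return [w,x,y,z]
def tool_T():
    w,x,y,z=get_ee_rot(); T=np.eye(4)
    T[:3,:3]=Rn.from_quat([x,y,z,w]).as_matrix(); T[:3,3]=get_tcp_pos(); return T
def shot(name,fn=None):
    "picture, K, camera-to-world"
    i=camera_info(name); T=tool_T()@i["tool_from_camera"] if name=="wrist" else i["T"]
    im=read_camera(name)
    if fn: cv2.imwrite(fn,im[:,:,::-1]); np.savez(fn+".npz",K=i["intrinsics"],T=T)
    return im,i["intrinsics"],T
def ray(px,K,T,h):
    "pixels -> world points on plane z=h"
    p=np.atleast_2d(px).astype(float); d=np.c_[(p[:,0]-K[0,2])/K[0,0],-(p[:,1]-K[1,2])/K[1,1],-np.ones(len(p))]@T[:3,:3].T
    return T[:3,3]+d*((h-T[2,3])/d[:,2])[:,None]
def proj(P,K,T):
    c=(np.atleast_2d(P)-T[:3,3])@T[:3,:3]
    return np.c_[K[0,0]*c[:,0]/-c[:,2]+K[0,2],K[1,1]*-c[:,1]/-c[:,2]+K[1,2]]
E
python3 - <<'E'
from h import *
im=cv2.imread("pics/top0.png"); i=camera_info("top");K,T=i["intrinsics"],i["T"]
print("grip",ray([243,211],K,T,.068))
print("stone",ray([[350,231],[313,220],[386,214]],K,T,.055))
hsv=cv2.cvtColor(im,cv2.COLOR_BGR2HSV)
m=cv2.inRange(hsv,(50,120,40),(75,255,255))
for c in cv2.findContours(m,0,2)[0]:
    if cv2.contourArea(c)>800:
        r=cv2.minAreaRect(c);P=ray(cv2.boxPoints(r),K,T,.024);print("tray",P.mean(0),np.linalg.norm(np.diff(P,axis=0),axis=1),np.round(P,3).tolist())
print("can/cup",ray([[405,171],[95,168]],K,T,.1),ray([[265,143]],K,T,.02))
for a in(0,np.pi/2):
  print(inverse_kinematics([.45,0,.3],q_down(a)))
E
```

```text
grip [[0.54052491 0.02238022 0.068     ]]
stone [[ 0.49370418 -0.28204582  0.055     ]
 [ 0.5218957  -0.17684522  0.055     ]
 [ 0.54499411 -0.38483053  0.055     ]]
tray [0.49906032 0.27193794 0.024     ] [0.19126717 0.14021551 0.19008748] [[0.44, 0.373, 0.024], [0.616, 0.298, 0.024], [0.557, 0.17, 0.024], [0.383, 0.247, 0.024]]
can/cup [[ 0.66230556 -0.42621831  0.1       ]
 [ 0.64526294  0.43594593  0.1       ]] [[ 0.7511334 -0.0354902  0.02     ]]
[-2.64475276e-02  6.43879448e-02  1.91719787e+00 -4.44089210e-16
  1.16000684e+00 -2.64475276e-02]
[-2.64475276e-02  6.43879448e-02  1.91719787e+00 -4.44089210e-16
  1.16000684e+00 -1.59724385e+00]
```

```bash
python3 - <<'E'
from h import *
move_pose([.5,-.22,.30],q_down(.07)); shot("wrist","pics/w_frame.png")
move_pose([.53,.03,.22],q_down(-.56)); shot("wrist","pics/w_block.png")
print(get_time())
a=cv2.imread("pics/w_frame.png");b=cv2.imread("pics/w_block.png")
cv2.imwrite("pics/both.png",cv2.resize(np.vstack([a,b]),None,fx=.78,fy=.78))
E
```

```text
4.2667
```

View pics/both.png

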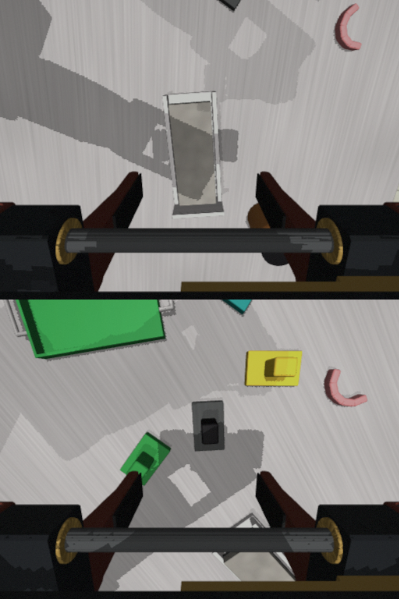

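Wrist view (upper picture): the stop plate, a tall wide wall with a dark inner face, is at the lower end (~(197,209)). That is the -y end, so the stone's +x axis points to about +y. In the lower picture the block is at (208,426). Next I'll take enlarged crops to pick corners.

```bash
python3 - <<'E'
import cv2,numpy as np
r=lambda f,x,y,w,h,s:cv2.resize(cv2.imread(f)[y:y+h,x:x+w],None,fx=s,fy=s,interpolation=cv2.INTER_CUBIC)
a=r("pics/w_frame.png",195,110,100,170,3.5);b=r("pics/w_block.png",225,115,100,170,3.5)
cv2.imwrite("pics/crop2.png",np.hstack([a,b]))
for f,rows in(("pics/w_block.png",[150,165,185]),):
    g=cv2.imread(f)
    for y in rows: print(y,g[y,235:300:2].max(1).tolist())
E
```

```text
150 [187, 180, 184, 184, 187, 184, 86, 84, 78, 81, 84, 83, 72, 71, 73, 72, 72, 71, 71, 73, 72, 72, 72, 81, 80, 81, 150, 184, 188, 183, 184, 184, 186]
165 [188, 186, 185, 182, 187, 190, 147, 84, 82, 79, 82, 68, 30, 43, 41, 40, 41, 36, 28, 25, 27, 24, 24, 53, 55, 55, 99, 126, 159, 186, 185, 183, 185]
185 [127, 125, 124, 126, 129, 131, 129, 70, 52, 53, 53, 57, 51, 37, 27, 29, 35, 35, 43, 48, 47, 48, 51, 53, 52, 54, 82, 125, 124, 127, 128, 125, 127]
```

View pics/crop2.png

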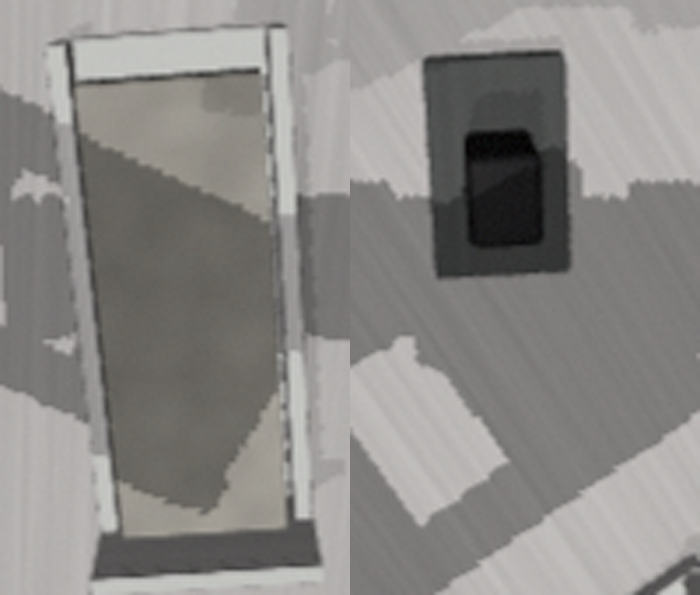

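```bash
python3 - <<'E'
from h import *
def show(n,f,pts,off,h):
    z=np.load(f+".npz"); P=ray(np.array(pts)/3.5+off,z["K"],z["T"],h)
    e=np.roll(P,-1,0)-P; ang=np.degrees(np.arctan2(*(P[0]+P[1]-P[2]-P[3])[1::-1]))
    print(n,P.mean(0).round(4),"sides",np.linalg.norm(e,axis=1).round(4),"long-axis angle",ang, np.degrees(np.arctan2(e[[1,3],1],e[[1,3],0])))
show("stone","pics/w_frame.png",[(75,85),(262,70),(287,527),(123,537)],(195,110),.055)
o=(225-100,115)
show("base","pics/w_block.png",[(427,60),(563,52),(570,270),(438,277)],o,.018)
show("grip","pics/w_block.png",[(470,160),(540,155),(542,243),(470,243)],o,.068)
i=camera_info("top");K,T=i["intrinsics"],i["T"]
f=lambda p,o,h:ray(np.array(p)/4+o,K,T,h)
P=f([(55,88),(333,53),(350,165),(73,192)],(300,200),.055);print("stone top cam",P.mean(0),np.linalg.norm(np.diff(P,axis=0),axis=1),np.degrees(np.arctan2(*(P[0]+P[3]-P[1]-P[2])[1::-1])))
P=f([(85,292-260),(175,348-260),(145,403-260),(52,347-260)],(215,190),.018);print("base top cam",P.mean(0),np.linalg.norm(np.diff(P,axis=0),axis=1))
z=np.load("pics/w_frame.png.npz")
# stop plate top edge ends & inner face check
print(ray(np.array([(92,580),(322,568)])/3.5+(195,110),z["K"],z["T"],.075))
E
```

```text
stone [ 0.4949 -0.2821  0.055 ] sides [0.0729 0.1999 0.0729 0.1992] long-axis angle 98.14458297459917 [-81.85134555  98.14049677]
base [0.5453 0.0241 0.018 ] sides [0.0473 0.0794 0.0488 0.0793] long-axis angle 61.103707307727014 [-118.35142499   60.55801772]
grip [0.545  0.0242 0.068 ] sides [0.0216 0.0282 0.0227 0.0266] long-axis angle 59.53734099767175 [-119.29833194   58.30320734]
stone top cam [ 0.49359147 -0.28414967  0.055     ] [0.20032694 0.07986941 0.19716532] 97.9688345392679
base top cam [0.54305327 0.02197294 0.018     ] [0.077931   0.04580923 0.07944324]
[[ 0.46171806 -0.39573731  0.075     ]
 [ 0.55935767 -0.38272832  0.075     ]]
```

```bash
python3 - <<'E'
from h import *
q=q_down(np.radians(-29.5)); B=[.5448,.0237]
move_pose(B+[.12],q); movel(B+[.021],v=.12); command_gripper(0.0)
print("grip",get_grip_width(),get_finger_force(),get_tcp_pos(),get_ft_force())
movel(B+[.18],v=.15); wait(.2); print("held",get_ft_force(),get_grip_width())
qf=q_down(np.radians(8.1)); u=np.array([np.cos(np.radians(98.1)),np.sin(np.radians(98.1))]); C=np.array([.4945,-.2826])
S=(C-.055*u).tolist(); move_pose(S+[.16],qf); wait(.2)
shot("wrist","pics/w_hold.png");shot("scene","pics/s_hold.png");print(get_time(),get_ft_force(),get_tcp_pos())
a=cv2.imread("pics/w_hold.png");b=cv2.imread("pics/s_hold.png")[120:312,40:296]
cv2.imwrite("pics/both2.png",cv2.resize(np.vstack([a,cv2.resize(b,(512,384))]),None,fx=.78,fy=.78))
E
```

```text
grip 0.27303091340814506 29.94934380054474 [0.54472853 0.02372967 0.02096515] [ 0.18887032 -0.0322573   0.40810448]
held [-0.33363511  0.63752349 -2.87951559] 0.27170240182047484
9.8083 [-0.68133843  1.06271039 -1.92638322] [ 0.50261813 -0.33637918  0.1600715 ]
```

View pics/both2.png

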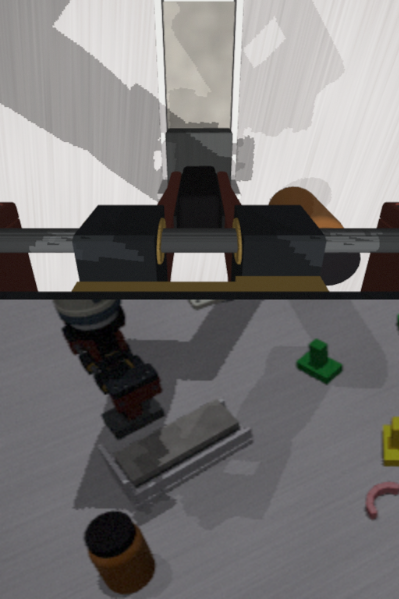

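The block is held squarely above the stop-plate end, aligned with the stone (its base edge is at (199,132) in the wrist view). I'll lower to contact, press, and check before the stroke.

```bash
cat >> h.py <<'E'
def fz(n=15):
    v=[]
    for _ in range(n): v.append(get_ft_force()); wait(.02)
    return np.mean(v,0)
E
python3 - <<'E'
from h import *
x,y,_=get_tcp_pos(); S=[.50225,-.33705]
movel(S+[.085],v=.1); wait(.4); f0=fz(); print("free",f0)
print(movel(S+[.070],v=.012,until_force=2.0)); z=get_tcp_pos()[2]; f=fz(8); print("contact z",z,(f-f0),get_tcp_pos())
print(get_time())
E
```

```text
free [-0.13996414  0.01627151 -2.20257829]
True
contact z 0.07485518177720074 [ 1.50134052 -1.03106523  3.22890979] [ 0.50214291 -0.33700427  0.07482685]
12.3083
```

```bash
python3 - <<'E'
from h import *
S=[.50225,-.33705]; f0=np.array([-.14,.016,-2.20])
for z in(.0720,.0703):
    movel(S+[z],v=.012); wait(.2); f=fz(10)-f0; print(z,f.round(2),get_tcp_pos().round(5),get_ft_torque().round(2))
print(get_time())
E
```

```text
0.072 [0.15 0.32 6.04] [ 0.50219 -0.33702  0.07202] [-0.08 -0.02 -0.03]
0.0703 [-0.54  0.55  7.7 ] [ 0.50222 -0.33701  0.0704 ] [-0.13  0.04 -0.04]
13.7
```

The stone pushes back with 7.7 N, so it has sunk about 5.7 mm, which matches the 5.6 mm fall in z. Now the stroke in one line, then the lift.

```bash
python3 - <<'E'
from h import *
u=np.array([np.cos(np.radians(98.1)),np.sin(np.radians(98.1))]); C=np.array([.4945,-.2826]); f0=np.array([-.14,.016,-2.20])
E=(C+.056*u).tolist()
movel(E+[.0703],v=.05); print("end",(get_ft_force()-f0).round(2),get_tcp_pos().round(4)); wait(.25); print((fz(8)-f0).round(2),get_tcp_pos().round(4),get_grip_width())
movel(E+[.18],v=.12); wait(.1); print(get_ft_force(),get_time())
# tray: re-measure both ways with scene and top
for n in("scene","top"):
    im,K,T=shot(n,f"pics/{n}1.png"); m=cv2.inRange(cv2.cvtColor(im,cv2.COLOR_RGB2HSV),(50,120,40),(75,255,255))
    c=max(cv2.findContours(m,0,2)[0],key=cv2.contourArea); P=ray(cv2.boxPoints(cv2.minAreaRect(c)),K,T,.024); print(n,P.mean(0).round(4),np.linalg.norm(np.diff(P,axis=0),axis=1).round(3))
    d=P[1]-P[0] if np.linalg.norm(P[1]-P[0])>np.linalg.norm(P[2]-P[1]) else P[2]-P[1]; print(np.degrees(np.arctan2(d[1],d[0])))
E
```

```text
end [ 0.79 -4.3   6.91] [ 0.4872 -0.2275  0.0706]
[ 0.76 -3.6   7.19] [ 0.4872 -0.2276  0.0706] 0.26987676146704803
[-0.4183712   0.02939772 -3.11789265] 17.6167
scene [0.5098 0.2721 0.024 ] [0.18  0.218 0.159]
-36.20030445118684
top [0.4988 0.2713 0.024 ] [0.191 0.142 0.19 ]
-23.055695168638795
```

The pressure held through the stroke (about 7 N at the end). The tray is at (0.499, 0.272) with its long axis at −23°. Its measured sides are 191 x 142 mm, which matches the given size.

```bash
python3 - <<'E'
from h import *
P=[.499,.272]; q=q_down(np.radians(-23))
move_pose(P+[.15],q); movel(P+[.045],v=.12); wait(.3)
print(movel(P+[.021],v=.015,until_force=1.5),get_tcp_pos().round(4),get_ft_force().round(2))
command_gripper(0.7); wait(.2); print(get_tcp_pos(),get_finger_force())
movel(P+[.2],v=.15); move_pose([.35,.0,.3],q); wait(.2)
print(get_time())
a=shot("top","pics/top2.png")[0][140:320,60:300,::-1];b=shot("scene","pics/scene2.png")[0][90:270,180:420,::-1]
cv2.imwrite("pics/end.png",cv2.resize(np.vstack([a,b]),None,fx=1.6,fy=1.6))
E
```

```text
True [0.499  0.272  0.0249] [-0.4  -1.21  3.98]
[0.49814692 0.27159612 0.02414876] 0.0
25.775
```

View pics/end.png

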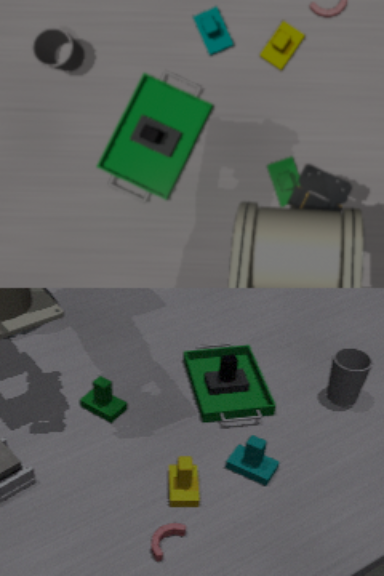

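The block stands flat on its base in the middle of the tray ((158,133) top, (228,375) scene). The cup, wax rim and look-alikes show undisturbed.

```bash
python3 -c "
from station import *
print(job_done())"
```

```text
the job is handed in; nothing more can be done
None
```

The job is handed in at about 26 s of the 58 s allowed: one unbroken stroke at about 7–8 N (roughly 5–6 mm sink, checked before the stroke and at its end), and the block now stands flat and released in the tray; the station gave no verdict.

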